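# Open the ratchet shelf stop

## Robot

A 6-joint arm with a two-finger parallel gripper is mounted at the origin on the work surface. World frame = base frame: x ahead of the robot, y to its left, z up, the work surface at z = 0. Lengths are in mm, angles in rad, forces in N, time in s.
With the tool pointing down it reaches from about 325 to 900 mm from the base axis. Payload 3.5 kg.
Tool frame: the origin (TCP) lies midway between the tips of the shut fingers; the grasp point (between the pads) lies 19 mm behind it; z points along the fingers, y is the line along which they close (so a half turn about z gives the same grasp; the last joint's range is limited). The gripper opens to 85 mm and grips with 20 to 120 N. Pads are 22 mm wide; open, the fingers measure 114 mm over their backs; the gripper's body (76 mm by 85 mm) begins 54 mm behind the grasp point. The pads swing forward as they close: fully open they stand 13 mm farther back than shut.
Start: joints at [1.079, 0.276, -0.026, 1.268, 0, 1.467], TCP at [236.93, 578.348, 231.313] pointing down, gripper open.
Joint ranges: [-3.12, 3.12], [-0.85, 1.88], [-1.08, 1.24], [-1.95, 2.15], [-1.57, 1.53], [-3.14, 3.14]. Speed limits (rad/s): [2.57, 2.57, 3.14, 3.14, 3.14, 3.14].

## Interface

Orientations are given as a unit quaternion [w, x, y, z].
In Python, from station import state, read_camera, finish_job, cut_out gives the robot as it stands.
- The arm moves only by the tool play_rows, never from a script. Its argument "series" is a list of rows, each a list of 7 numbers: the shift along the tool's x, y, z in mm, then the turn, a rotation vector about the tool's x, y, z in rad, then the closure, from 0 (fully open) to 1 (shut). A call has 1 to 10 rows; each row is the pose to reach, as a shift and turn from the pose commanded when the call began, along the tool's axes at that moment; what a row does not reach only later rows make up. A row lasts 1/10 s, in which the tool goes at most 50 mm and 8.59 degrees, less where a joint would pass 70% of its speed; a pose out of reach is approached as far as the arm can. A call with a gripper value outside its range is refused whole. The fingers move at their own pace and stop on an object; "squeeze" is the grip in N (left out, the last holds). Time passes only in rows, so rows that repeat a pose let the fingers close. It gives the time, the measured TCP pose, the force, the opening and the grip force at its end, in the units of the state.
- state(): the state, without advancing time (a new reading comes with each control period).
- read_camera(name): name is "scene" or "side" or "wrist"; returns a dict with "color" (420x560x3 uint8, red, green, blue), "range_z" (420x560 float32, mm along the optical axis (not along the pixel's ray), 0 where there is no reading), "intrinsics" (3x3 intrinsics, pixels), "k1" (the pictures are not rectified: a ray, as slopes to the right and down, at radius r is drawn at 1 + k1 r^2 times it, then the intrinsics apply), "extrinsics" (4x4, takes a point from camera to world coordinates); the wrist camera has in their place "tool_from_camera" (4x4, takes a point from camera to tool coordinates, whose origin is the TCP and whose axes are the flange's). Camera axes: x right, y down, z forward; pixel columns grow to the right and rows downward; lengths in mm; the calibration is good to about 2 mm. A picture is of the moment at which its call begins: read the wrist's pose just before it.
- finish_job(): hands the job in; it is judged then, once.
Trained networks look in a picture, given as the dict that the camera call returned (one of the last four; its "shot" number tells which), for a name from the list of things; names that differ only in an ending like _2 or _b are one class to them, and where a whole thing is asked for, a point or a joint stands for the part that bears it (a point fixed in the world has none). Each returns a list of dicts, best first, with "p" (0 to 1); they miss things now and then, are a little off and sometimes report something else, mostly with a low value. They report only what shows in the picture. A call takes as long as a camera call. They do not tell look-alikes from the thing itself.
- cut_out(picture, name): "pixels" (420x560 bool, what is visible of it) and "extent" ([centre column, centre row, width, height] in pixels, round what is visible of it).
The state is a dict: "t": time; "joint_positions": joint angles; "qvel": joint speeds; "tau": joint torques, N m; "position": TCP position; "orientation": TCP orientation; "contact_force": force on the tool from outside, world axes, zero at the start; "torque": the same for the moment, N m; "opening": finger opening in mm; "finger_force": force on a finger pad.
Only numpy, scipy, OpenCV 4.12 (cv2) and the standard library are available. Lean on these libraries where they do the work, as an engineer would, in place of code of your own. Each camera call takes 0.05 s, during which the arm holds its last target. There are 200 camera calls.

## Task

Make room for another game on the shelf: with a fingertip, press the black release pad on the ratchet shelf stop and, keeping it pressed, push the sliding jaw back along its bar, away from the clipped game case, until it is fully home against the end block; then let the pad spring up and move clear. Leave the game case standing in its clip and do not disturb or lift anything else.

Things in the scene. Friction and masses are not known exactly. Their poses are not given: they have to be found in the camera images.
- stop: The ratchet shelf stop, screwed to the white shelf. Grey base plate 90 x 280 x 6 mm; origin at the centre of its underside. Its y axis (within 20 degrees of world +y) runs along the steel bar (26 mm wide, toothed, top 30 mm up) from the clip with the game case (y = -118 mm) to the dark end block, 70 mm wide, 60 mm high, inner face at y = +115 mm.
- jaw (a joint): Place of the white sliding jaw on the bar, m: 0 nearest the clip, 0.125 fully back (stop's +y) against the end block. Saddle 70 wide, 80 long, top 48 mm up; a rubber-faced jaw plate (80 wide, 90 mm high) at its clip end, a thumb tab (60 wide, 8 thick, top 82 mm up) at its rear end, the release pad between. Locked both ways unless the pad is held down; then it slides with about 2 N of friction.
- release (a joint): Travel of the release pad, m. Up: 0 with the pawl between two teeth, up to 0.004 if it rests on the tip of a tooth (the jaw then slips at most 9 mm before it locks). 0.009 fully down. Spring loaded: 7 N starts it, 9 N is fully down; from 0.0045 on the jaw is free to slide. Let go, it springs up and locks the jaw; at the end block it comes up to 0.
- pad_top (a point): Centre of the top of the release pad, a black ribbed plate 40 mm (across the bar) x 36 mm (along it), 56 to 60 mm above the shelf when up. It rides on the jaw; axes as stop. Along the bar the jaw plate's inner face is 43 mm from it towards the clip, the thumb tab's face 27 mm from it towards the end block; nothing stands to either side.
- tab_face (a point): Middle of the thumb tab's width, on the face that looks at the release pad, 70 mm above the shelf (12 mm below the tab's top). Pushing here along +y slides the jaw back, if it is released.
- bar_end (a point): Point on the bar's top at the inner face of the end-stop block.
- case_mid (a point): Centre of the slim game case (190 x 14 x 135 mm high, 110 g) that stands loose on its long edge in the steel clip, across the bar. Leave it standing.
- controller_mid (a point): Black game controller, about 150 x 100 x 46 mm, lying face up on the robot's side of the stop. Bystander; point 20 mm up.
- bamboo_box_mid (a point): Bamboo box with sliding lid, 100 x 160 x 62 mm. Bystander; its centre.
- phone_stand_mid (a point): Dark silicone phone stand, 85 x 75 x 105 mm high. Bystander; point 30 mm up.
- tumbler_mid (a point): Glass tumbler of marbles, 74 mm wide at the rim, 100 mm high, just beyond the stop. Bystander; its centre.
- remote_mid (a point): Remote control, 40 x 120 x 16 mm, just beyond the stop. Bystander; its centre.
- mug_mid (a point): White mug, 80 mm wide, 90 mm high. Bystander; its centre.
- flat_case_mid (a point): A second game case lying flat, 190 x 135 x 14 mm. Bystander; its centre.
Things that resemble listed ones, but are neither listed nor needed, are in the scene too. What is shaped like the part that bears case_mid but orange is not meant.

How it is judged:
By the outcome, as a careful person would: the job done as asked, in the order asked, and still so for the second after the job is handed in, with the robot touching nothing.
It also fails if it takes over 35 s, if anything falls off the work surface, if the arm or the gripper's body presses on something with over 40 N, if the wrist force passes 120 N, or if a joint passes its speed limit or range.

## Working session

There is one attempt and no reset: what is moved stays moved. The work goes in short steps, Python scripts to look and compute and a tool call to move; the robot and the scene stay as the last step left them, time stands still between calls to the robot, and variables do not carry over. Pictures are saved under pics/ and viewed, at most 10 in all, crops included, and the job is handed in when it is done.

Besides the shell and the picture viewer there is one more tool, called after "Emit:" as a command line: name --pt "numbers of a row" for each row, then --argument value for the rest. play_rows: Moves the arm, as the interface text tells. Its arguments: {"type":"object","properties":{"series":{"type":"array","items":{"type":"array","items":{"type":"number"}}},"squeeze":{"type":"number"}},"required":["series"]}

```bash
mkdir -p pics; cat > h.py <<'E'
import numpy as np, cv2
from station import state, read_camera, finish_job, cut_out
from scipy.spatial.transform import Rotation as R
def T():
    s=state(); q=s['orientation']; M=np.eye(4)
    M[:3,:3]=R.from_quat([q[1],q[2],q[3],q[0]]).as_matrix(); M[:3,3]=s['position']; return M
def cloud(p,ext):
    h,w=p['range_z'].shape; K=np.array(p['intrinsics']); v,u=np.mgrid[:h,:w]
    d=np.stack([u,v],-1).reshape(-1,1,2).astype(np.float64)
    n=cv2.undistortPoints(d,K,np.array([p['k1'],0,0,0.]))[:,0].reshape(h,w,2)
    z=p['range_z'][...,None].astype(float)
    X=np.concatenate([n*z,z],-1)
    return X@ext[:3,:3].T+ext[:3,3]
def save(p,n): cv2.imwrite('pics/'+n,p['color'][...,::-1])
E
python3 - <<'E'
from h import *
print(state())
ims=[]
for c in ['scene','side']:
    p=read_camera(c); ims.append(p['color']); C=cloud(p,np.array(p['extrinsics'])); np.savez(c+'.npz',C=C,col=p['color'],z=p['range_z'])
    print(c,p['k1'],np.array(p['extrinsics']).round(2).tolist())
    for n in ['stop','jaw','release','case_mid','tab_face']:
        for r in cut_out(p,n)[:3]:
            m=r['pixels']&(p['range_z']>0)
            print(n,round(r['p'],2),np.round(r['extent']),np.median(C[m],0).round(0) if m.any() else None)
    save(p,c+'1.png')
E
```

```text
{'t': 0.0, 'joint_positions': array([ 1.07857250e+00,  2.77125829e-01, -2.78639715e-02,  1.26800530e+00,
        1.99469148e-05,  1.46743561e+00]), 'qvel': array([ 1.46029759e-03, -1.74193053e-04, -6.60658312e-05,  5.77627469e-04,
        1.18520302e-03, -2.35661878e-03]), 'tau': array([ 6.30784434e-04, -4.45508909e+01,  2.95202565e+01,  1.63004390e-02,
       -5.36870175e-05,  3.52464777e-07]), 'position': array([236.57601826, 577.66413536, 230.17211866]), 'orientation': array([-3.32106217e-04,  1.93208727e-01,  9.81157061e-01, -1.04807355e-03]), 'contact_force': array([-0.17438286, -0.34547122,  0.01957629]), 'torque': array([0.01669089, 0.02134369, 0.04390346]), 'finger_force': 0.0, 'opening': 85.26417370076945}
scene -0.17614215946346215 [[0.66, 0.56, -0.5, 1359.17], [0.75, -0.49, 0.44, -714.08], [0.0, -0.66, -0.75, 1312.37], [0.0, 0.0, 0.0, 1.0]]
stop 0.79 [305. 216.  64.  76.] [576. 135.  32.]
jaw 0.84 [305. 213.  22.  19.] [587.  81.  62.]
jaw 0.72 [309. 216.  64.  74.] [575. 140.  32.]
release 0.47 [305. 215.  12.   5.] [590.  65.  62.]
case_mid 0.91 [293. 230.  55.  53.] [622. -14.  95.]
case_mid 0.61 [211. 204.  50.  60.] [ 375. -136.   80.]
tab_face 0.86 [306. 213.  25.  20.] [587.  81.  62.]
side -0.11335462618710997 [[0.81, -0.38, 0.44, -30.95], [-0.58, -0.55, 0.6, -810.15], [0.01, -0.74, -0.67, 1005.72], [0.0, 0.0, 0.0, 1.0]]
stop 0.93 [268. 210.  80.  59.] [554. 106.  27.]
jaw 0.85 [275. 208.  19.  31.] [567.  60.  50.]
jaw 0.54 [270. 211.  81.  54.] [556. 106.  27.]
release 0.61 [281. 209.  16.  14.] [586.  54.  59.]
case_mid 0.81 [252. 274.  60.  68.] [ 359. -141.   80.]
case_mid 0.73 [299. 212.  39.  69.] [593. -28.  96.]
tab_face 0.95 [274. 209.  29.  34.] [567.  61.  50.]
```

```bash
python3 - <<'E'
import cv2
a=cv2.imread('pics/scene1.png');b=cv2.imread('pics/side1.png')
x=cv2.resize(a[140:300,220:400],None,fx=2.2,fy=2.2,interpolation=3);y=cv2.resize(b[140:300,180:360],None,fx=2.2,fy=2.2,interpolation=3)
o=cv2.hconcat([x,y]); o2=cv2.resize(cv2.hconcat([a,b]),(x.shape[1]*2,240)); 
cv2.imwrite('pics/a.png',cv2.vconcat([o,o2])[:600])
E
```

```text
(no output)
```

View pics/a.png

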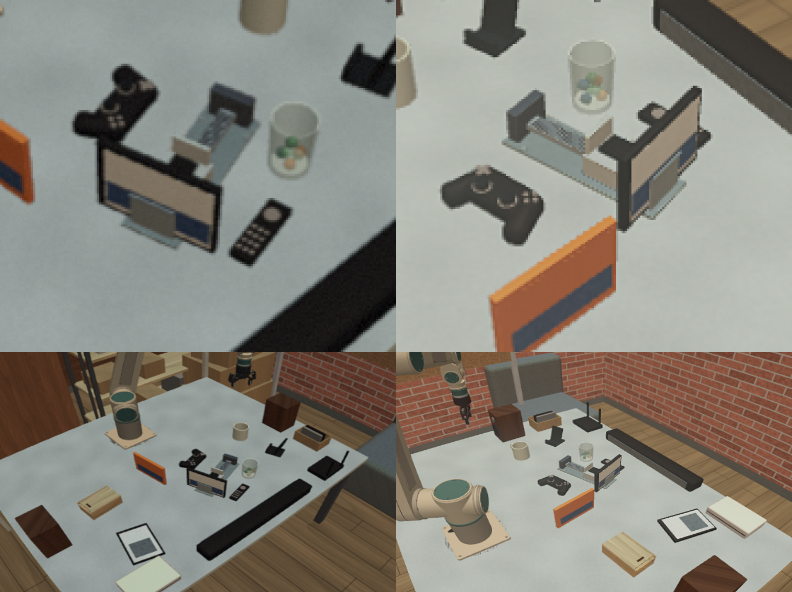

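```bash
python3 - <<'E'
from h import *
for c in ['scene','side']:
    C=np.load(c+'.npz')['C']
    X=C.reshape(-1,3)
    def sel(x0,x1,y0,y1,z0,z1):
        m=(X[:,0]>x0)&(X[:,0]<x1)&(X[:,1]>y0)&(X[:,1]<y1)&(X[:,2]>z0)&(X[:,2]<z1); return X[m]
    b=sel(480,640,150,300,52,68); print(c,'block top',len(b),b.min(0).round(),b.max(0).round(),b.mean(0).round())
    k=sel(480,720,-80,30,128,142); print('case top',len(k),k.mean(0).round(),cv2.fitLine(k[:,:2].astype(np.float32),2,0,.01,.01).ravel().round(3))
    j=sel(520,660,20,130,76,96); print('jaw tops',j[:, :].round().tolist()[:60])
p=read_camera('wrist'); print(np.array(p['tool_from_camera']).round(3).tolist(),p['intrinsics'],T().round(3).tolist())
E
```

```text
scene block top 154 [499. 190.  52.] [640. 249.  68.] [557. 218.  61.]
case top 258 [623. -13. 137.] [ 9.47000e-01  3.21000e-01  6.23176e+02 -1.30840e+01]
jaw tops [[554.0, 76.0, 85.0], [551.0, 83.0, 78.0], [556.0, 83.0, 82.0], [557.0, 86.0, 80.0], [553.0, 77.0, 79.0], [561.0, 73.0, 89.0], [560.0, 79.0, 84.0], [562.0, 81.0, 83.0], [566.0, 82.0, 86.0], [569.0, 83.0, 88.0], [556.0, 74.0, 79.0], [559.0, 76.0, 80.0], [562.0, 77.0, 82.0], [564.0, 79.0, 82.0], [567.0, 81.0, 84.0], [566.0, 86.0, 79.0], [571.0, 86.0, 83.0], [574.0, 88.0, 84.0], [563.0, 72.0, 82.0], [565.0, 78.0, 79.0], [568.0, 80.0, 80.0], [569.0, 84.0, 78.0], [574.0, 83.0, 83.0], [574.0, 87.0, 80.0], [578.0, 87.0, 83.0], [579.0, 92.0, 80.0], [584.0, 91.0, 86.0], [567.0, 77.0, 76.0], [570.0, 79.0, 77.0], [573.0, 80.0, 79.0], [576.0, 81.0, 82.0], [578.0, 83.0, 81.0], [579.0, 87.0, 79.0], [581.0, 89.0, 79.0], [588.0, 87.0, 87.0], [588.0, 92.0, 83.0], [591.0, 93.0, 85.0], [582.0, 80.0, 82.0], [585.0, 82.0, 83.0], [585.0, 86.0, 80.0], [589.0, 86.0, 84.0], [589.0, 91.0, 80.0], [592.0, 92.0, 82.0], [595.0, 94.0, 83.0], [596.0, 97.
[... 1048 characters left out ...]
 80.0], [570.0, 79.0, 80.0], [578.0, 79.0, 76.0], [558.0, 78.0, 83.0], [560.0, 76.0, 83.0], [564.0, 76.0, 81.0], [569.0, 78.0, 77.0], [553.0, 76.0, 82.0], [558.0, 79.0, 78.0], [561.0, 76.0, 78.0], [564.0, 76.0, 77.0], [551.0, 79.0, 77.0], [551.0, 73.0, 81.0], [556.0, 75.0, 78.0], [559.0, 74.0, 77.0], [550.0, 73.0, 78.0], [554.0, 68.0, 79.0]]
[[-0.001, -0.963, -0.271, 69.292], [1.0, -0.0, -0.001, 0.569], [0.001, -0.271, 0.963, -143.186], [0.0, 0.0, 0.0, 1.0]] [[336.99625928   0.         284.58568131]
 [  0.         336.99625928 211.83990811]
 [  0.           0.           1.        ]] [[-0.925, 0.379, 0.0, 236.939], [0.379, 0.925, 0.0, 578.366], [0.0, 0.0, -1.0, 231.367], [0.0, 0.0, 0.0, 1.0]]
```

Emit:
play_rows --pt "-40 -26 0 0 0 0.08 1" --pt "-80 -53 0 0 0 0.16 1" --pt "-120 -79 0 0 0 0.24 1" --pt "-160 -106 0 0 0 0.32 1" --pt "-200 -132 0 0 0 0.4 1" --pt "-240 -159 0 0 0 0.48 1" --pt "-280 -185 0 0 0 0.56 1" --pt "-320 -211 0 0 0 0.64 1" --pt "-360 -238 0 0 0 0.72 1" --pt "-400 -264 0 0 0 0.853 1"

```text
t: 1.65
position: [507.9, 180.6, 231.7]
orientation: [0.0, 0.584, 0.812, 0.0]
contact_force: [1.2, 1.2, 0.2]
opening: -0.1
finger_force: 0.0
```

```bash
python3 - <<'E'
from h import *
M=T(); print(state()['t'],M.round(3).tolist())
d=np.array([590,60,231])-M[:3,3]; print((M[:3,:3].T@d).round(1))
ux=np.array([-.322,.947,0]); Rt=np.stack([ux,np.cross([0,0,-1],ux),[0,0,-1]],1)
print(R.from_matrix(M[:3,:3].T@Rt).as_rotvec())
E
```

```text
1.65 [[-0.319, 0.948, 0.001, 507.904], [0.948, 0.319, 0.0, 180.616], [0.0, 0.001, -1.0, 231.682], [0.0, 0.0, 0.0, 1.0]]
[-140.5   39.4    0.7]
[ 8.96188509e-04 -3.78545824e-05 -3.51867866e-03]
```

Emit:
play_rows --pt "-30 10 0 0 0 0 1" --pt "-70 20 0 0 0 0 1" --pt "-110 30 0 0 0 0 1" --pt "-130 39 0 0 0 0 1" --pt "-140 39 0 0 0 0 1" --pt "-140 39 0 0 0 0 1"

```text
t: 2.25
position: [589.1, 62.1, 231.1]
orientation: [-0.0, 0.582, 0.813, -0.0]
contact_force: [-0.2, 0.3, 0.4]
opening: 0.1
finger_force: 0.0
```

```bash
python3 - <<'E'
from h import *
M=T(); p=read_camera('wrist'); E=M@np.array(p['tool_from_camera']); C=cloud(p,E); save(p,'w.png')
print(state()['t'],M.round(3).tolist())
np.savez('w.npz',C=C,col=p['color'])
for n in ['release','tab_face','case_mid']:
    for r in cut_out(p,n)[:2]:
        m=r['pixels']&(p['range_z']>0); print(n,r['p'],np.round(r['extent']),np.median(C[m],0).round(1))
ux=np.array([-.322,.947]);vx=np.array([.947,.322])
X=C[p['range_z']>0]; d=X[:,:2]-[590,55]; s=d@ux; t=d@vx
H=np.full((30,100),np.nan)
for a in range(-90,200,4):
    m=(s>=a)&(s<a+4)&(abs(t)<45)
    if m.sum()>3:
        q=X[m]; tt=t[m]; hi=np.percentile(q[:,2],90); k=abs(q[:,2]-hi)<5
        mc=m&(abs(t)<8); print(a,m.sum(),'z90',hi.round(0),'t',tt[k].min().round(),tt[k].max().round(),'zc',np.median(X[mc][:,2]).round() if mc.any() else None)
E
```

```text
2.3 [[-0.322, 0.947, -0.001, 589.102], [0.947, 0.322, 0.0, 62.08], [0.001, -0.001, -1.0, 231.135], [0.0, 0.0, 0.0, 1.0]]
release 0.83 [283. 196.  39.  35.] [589.2  58.3  60.9]
tab_face 0.83 [283. 208.  88. 104.] [591.4  45.1  59.7]
case_mid 0.89 [ 73. 304. 142. 106.] [ 405.8 -120.5   77.7]
case_mid 0.58 [285. 280. 235.  68.] [644.4   4.5  93.1]
-70 396 z90 137.0 t -45.0 45.0 zc None
-66 878 z90 125.0 t -45.0 45.0 zc None
-62 100 z90 71.0 t -35.0 35.0 zc None
-58 7 z90 71.0 t -29.0 35.0 zc None
-54 31 z90 86.0 t -37.0 37.0 zc None
-50 138 z90 91.0 t -40.0 40.0 zc None
-46 254 z90 91.0 t -40.0 40.0 zc None
-42 1617 z90 88.0 t -40.0 40.0 zc 68.0
-38 300 z90 49.0 t -35.0 34.0 zc 49.0
-34 288 z90 49.0 t -34.0 34.0 zc 49.0
-30 269 z90 50.0 t -34.0 35.0 zc 49.0
-26 291 z90 50.0 t -35.0 35.0 zc 49.0
-22 264 z90 49.0 t -35.0 35.0 zc 49.0
-18 207 z90 60.0 t -19.0 19.0 zc 60.0
-14 297 z90 62.0 t -20.0 19.0 zc 61.0
-10 315 z90 62.0 t -20.0 20.0 zc 61.0
-6 342 z90 269.0 t -1.0 3.0 zc 62.0
-2 2505 z90 297.0 t -36.0 39.0 zc 279.0
2 1926 z90 308.0 t -40.0 43.0 zc 271.0
6 2138 z90 308.0 t -43.0 45.0 
[... 1042 characters left out ...]
.0 t -14.0 12.0 zc 31.0
122 372 z90 31.0 t -14.0 12.0 zc 31.0
126 345 z90 32.0 t -14.0 12.0 zc 31.0
130 375 z90 32.0 t -14.0 12.0 zc 32.0
134 355 z90 31.0 t -14.0 12.0 zc 31.0
138 383 z90 32.0 t -14.0 12.0 zc 32.0
142 394 z90 32.0 t -14.0 12.0 zc 32.0
146 359 z90 31.0 t -14.0 12.0 zc 31.0
150 370 z90 32.0 t -14.0 12.0 zc 31.0
154 360 z90 31.0 t -14.0 12.0 zc 31.0
158 1377 z90 60.0 t -35.0 33.0 zc 48.0
162 495 z90 61.0 t -36.0 34.0 zc 61.0
166 458 z90 62.0 t -35.0 34.0 zc 61.0
170 457 z90 61.0 t -35.0 34.0 zc 61.0
174 126 z90 61.0 t -35.0 34.0 zc 60.0
178 29 z90 8.0 t -45.0 43.0 zc None
182 26 z90 7.0 t -45.0 43.0 zc None
186 24 z90 2.0 t -44.0 45.0 zc None
190 28 z90 1.0 t -44.0 45.0 zc None
```

View pics/w.png

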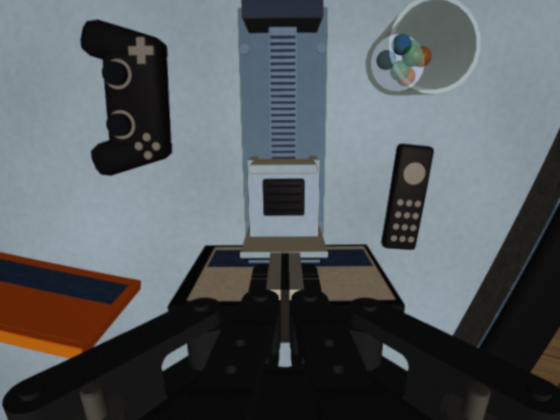

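Emit:
play_rows --pt "3 -1 40 0 0 0 1" --pt "3.5 -1.5 80 0 0 0 1" --pt "3.5 -1.5 120 0 0 0 1" --pt "3.5 -1.5 145 0 0 0 1" --pt "3.5 -1.5 160 0 0 0 1" --pt "3.5 -1.5 164 0 0 0 1" --pt "3.5 -1.5 164 0 0 0 1"

```text
t: 3.15
position: [586.8, 65.9, 67.7]
orientation: [0.0, 0.581, 0.814, 0.0]
contact_force: [-0.4, 0.3, 1.3]
opening: -0.0
finger_force: 0.0
```

```bash
python3 - <<'E'
from h import *
M=T();s=state(); d=M[:2,3]-[590,55];print(M[:3,3],'s,t',d@[-.322,.947],d@[.947,.322],s['contact_force'])
p=read_camera('wrist'); q=read_camera('side'); b=cv2.resize(q['color'][150:270,200:350],(525,420),interpolation=cv2.INTER_CUBIC); a=cv2.resize(p['color'][100:400,180:380],(275,420))
cv2.imwrite('pics/w2.png',np.hstack([a,b])[...,::-1])
E
```

```text
[586.75334437  65.89496151  67.73110318] s,t 11.36295166301924 0.4335947213168668 [-0.35494831  0.26471963  1.2830346 ]
```

View pics/w2.png

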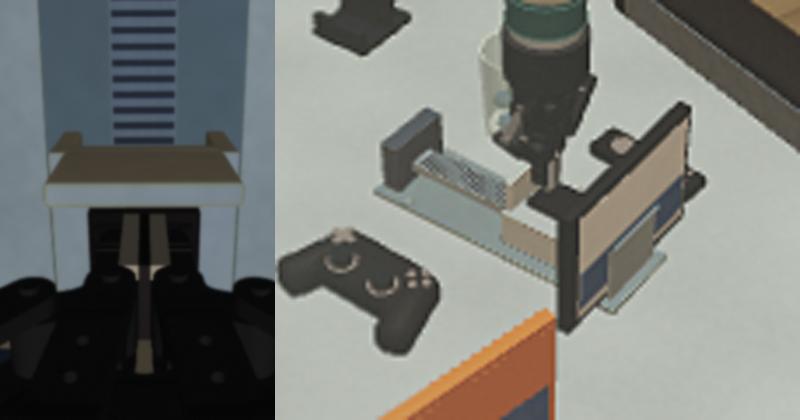

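The fingertips are over the pad, with its black plate at about (145, 230) in the left half, and the tab is just ahead. Now I press gently.

Emit:
play_rows --pt "-0.5 0 3 0 0 0 1" --pt "-0.5 0 5 0 0 0 1" --pt "-0.5 0 7 0 0 0 1" --pt "-0.5 0 9 0 0 0 1" --pt "-0.5 0 11 0 0 0 1" --pt "-0.5 0 13 0 0 0 1" --pt "-0.5 0 13 0 0 0 1" --pt "-0.5 0 13 0 0 0 1"

```text
t: 4.05
position: [587.2, 64.8, 55.4]
orientation: [0.0, 0.582, 0.813, 0.0]
contact_force: [-1.9, 0.8, 7.0]
opening: -0.1
finger_force: 3.4
```

Emit:
play_rows --pt "0 0 1 0 0 0 1" --pt "0 0 2 0 0 0 1" --pt "0 0 3 0 0 0 1" --pt "0 0 4 0 0 0 1" --pt "0 0 4 0 0 0 1" --pt "0 0 4 0 0 0 1"

```text
t: 4.65
position: [587.2, 64.8, 51.6]
orientation: [0.0, 0.582, 0.813, 0.0]
contact_force: [-2.1, 0.4, 8.6]
opening: -0.1
finger_force: 3.8
```

Emit:
play_rows --pt "0 0 0.5 0 0 0 1" --pt "0 0 1 0 0 0 1" --pt "0 0 1 0 0 0 1" --pt "2 0 1 0 0 0 1" --pt "4 0 1 0 0 0 1" --pt "6 0 1 0 0 0 1" --pt "8 0 1 0 0 0 1" --pt "10 0 1 0 0 0 1" --pt "12 0 1 0 0 0 1" --pt "12 0 1 0 0 0 1"

```text
t: 5.65
position: [583.6, 75.4, 51.0]
orientation: [0.001, 0.582, 0.813, -0.0]
contact_force: [-2.2, -2.7, 9.1]
opening: -0.0
finger_force: 4.7
```

Emit:
play_rows --pt "5 0 0 0 0 0 1" --pt "10 0 0 0 0 0 1" --pt "16 0 0 0 0 0 1" --pt "22 0 0 0 0 0 1" --pt "28 0 0 0 0 0 1" --pt "34 0 0 0 0 0 1" --pt "40 0 0 0 0 0 1" --pt "46 0 0 0 0 0 1" --pt "50 0 0 0 0 0 1" --pt "50 0 0 0 0 0 1"

```text
t: 6.65
position: [567.0, 123.3, 51.0]
orientation: [0.001, 0.582, 0.813, -0.0]
contact_force: [-2.7, -1.3, 10.1]
opening: 0.2
finger_force: 5.2
```

```bash
python3 - <<'E'
from h import *
M=T();s=state(); d=M[:2,3]-[590,55];print(M.round(3).tolist(),'s,t',d@[-.322,.947],d@[.947,.322],s['contact_force'])
p=read_camera('wrist'); q=read_camera('side'); b=cv2.resize(q['color'][150:270,200:350],(525,420),interpolation=cv2.INTER_CUBIC); a=cv2.resize(p['color'][100:400,180:380],(275,420))
cv2.imwrite('pics/w3.png',np.hstack([a,b])[...,::-1])
E
```

```text
[[-0.323, 0.946, 0.001, 567.013], [0.946, 0.323, -0.001, 123.27], [-0.002, 0.0, -1.0, 50.997], [0.0, 0.0, 0.0, 1.0]] s,t 72.05379804999423 0.2143179720163285 [-2.65358429 -1.34599608 10.07673337]
```

View pics/w3.png

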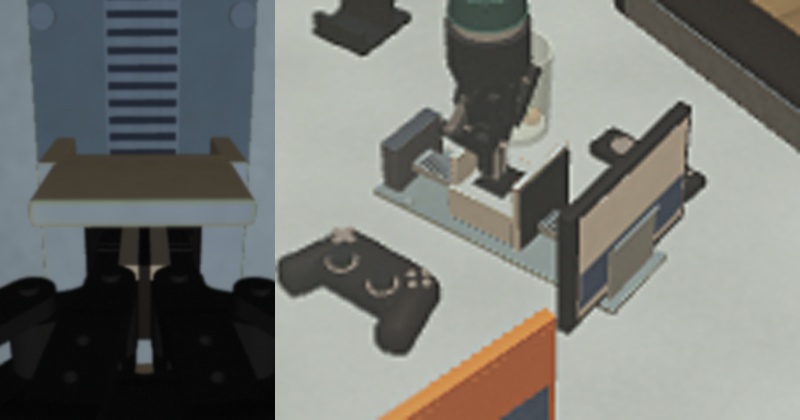

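The jaw is following: its plate is now at about (545, 195) in the right half, and the case is still standing. Continuing.

Emit:
play_rows --pt "5 0 0 0 0 0 1" --pt "11 0 0 0 0 0 1" --pt "17 0 0 0 0 0 1" --pt "23 0 0 0 0 0 1" --pt "29 0 0 0 0 0 1" --pt "35 0 0 0 0 0 1" --pt "41 0 0 0 0 0 1" --pt "47 0 0 0 0 0 1" --pt "52 0 0 0 0 0 1" --pt "54 0 0 0 0 0 1"

```text
t: 7.75
position: [549.4, 174.0, 51.0]
orientation: [0.001, 0.582, 0.813, -0.001]
contact_force: [-3.2, -2.4, 10.2]
opening: 0.3
finger_force: 5.5
```

Emit:
play_rows --pt "3 0 0 0 0 0 1" --pt "5 0 0 0 0 0 1" --pt "7 0 0 0 0 0 1" --pt "9 0 0 0 0 0 1" --pt "10 0 0 0 0 0 1" --pt "11 0 0 0 0 0 1" --pt "12 0 0 0 0 0 1" --pt "12 0 0 0 0 0 1"

```text
t: 8.55
position: [546.9, 183.8, 51.0]
orientation: [0.003, 0.582, 0.813, -0.001]
contact_force: [-0.5, -5.9, 8.7]
opening: -0.2
finger_force: 4.4
```

Emit:
play_rows --pt "1 0 0 0 0 0 1" --pt "2 0 0 0 0 0 1" --pt "3 0 0 0 0 0 1" --pt "4 0 0 0 0 0 1" --pt "4 0 0 0 0 0 1"

```text
t: 9.05
position: [546.5, 187.8, 51.1]
orientation: [0.003, 0.582, 0.813, -0.001]
contact_force: [0.4, -7.5, 8.3]
opening: -0.2
finger_force: 3.8
```

```bash
python3 - <<'E'
from h import *
M=T();s=state(); d=M[:2,3]-[590,55];print(M[:3,3],'s,t',d@[-.322,.947],d@[.947,.322],s['contact_force'])
p=read_camera('wrist'); q=read_camera('side'); b=cv2.resize(q['color'][150:270,200:350],(525,420),interpolation=cv2.INTER_CUBIC); a=cv2.resize(p['color'][100:400,180:380],(275,420))
cv2.imwrite('pics/w4.png',np.hstack([a,b])[...,::-1])
E
```

```text
[546.47564677 187.81889074  51.10696627] s,t 139.7943312741064 1.5501203081184474 [ 0.41958157 -7.52458196  8.33414221]
```

View pics/w4.png

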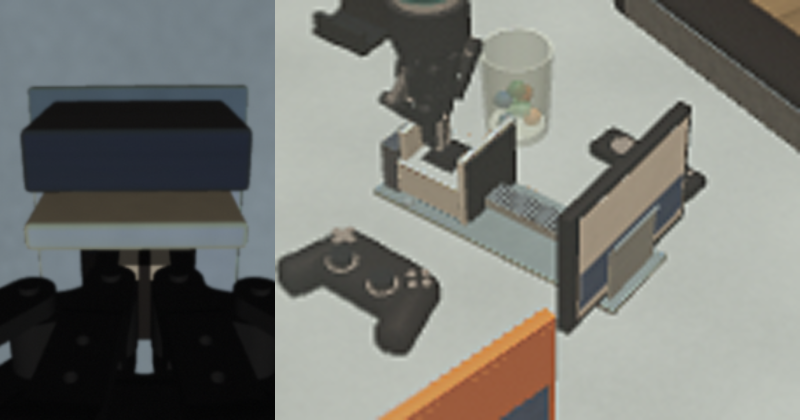

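Emit:
play_rows --pt "1 0 0 0 0 0 1" --pt "2 0 0 0 0 0 1" --pt "3 0 0 0 0 0 1" --pt "4 0 0 0 0 0 1" --pt "4 0 0 0 0 0 1"

```text
t: 9.65
position: [546.4, 188.2, 51.2]
orientation: [0.007, 0.583, 0.812, -0.003]
contact_force: [3.5, -15.2, 8.1]
opening: 0.1
finger_force: 10.4
```

Emit:
play_rows --pt "-1.5 0 0 0 0 0 1" --pt "-2 0 -2 0 0 0 1" --pt "-2 0 -5 0 0 0 1" --pt "-2 0 -9 0 0 0 1" --pt "-4 0 -15 0 0 0 1" --pt "-8 0 -25 0 0 0 1" --pt "-12 0 -50 0 0 0 1" --pt "-15 0 -90 0 0 0 1" --pt "-15 0 -130 0 0 0 1" --pt "-15 0 -150 0 0 0 1"

```text
t: 10.65
position: [549.4, 180.0, 203.8]
orientation: [0.002, 0.582, 0.813, 0.002]
contact_force: [1.8, 0.4, -0.1]
opening: -0.3
finger_force: 0.0
```

Emit:
play_rows --pt "0 0 -20 0 0 0 1" --pt "0 0 -30 0 0 0 1" --pt "0 0 -30 0 0 0 1"

```text
t: 10.95
position: [548.6, 179.8, 231.1]
orientation: [0.001, 0.582, 0.813, 0.001]
contact_force: [-0.8, -0.8, 0.4]
opening: -0.2
finger_force: 0.0
```

```bash
python3 - <<'E'
from h import *
M=T();s=state(); print(M[:3,3],s['contact_force'],s['t'])
p=read_camera('wrist'); C=cloud(p,M@np.array(p['tool_from_camera'])); q=read_camera('side')
b=cv2.resize(q['color'][150:270,200:350],(400,320),interpolation=cv2.INTER_CUBIC); a=cv2.resize(p['color'],(400,320))
cv2.imwrite('pics/w5.png',np.hstack([a,b])[...,::-1])
X=C[p['range_z']>0]; d=X[:,:2]-[590,55]; S=d@[-.322,.947]; t=d@[.947,.322]
for n,m in [('pad',(abs(t)<12)&(abs(S-127)<12)&(X[:,2]<75)),('block',(abs(t)<30)&(S>145)&(S<190)&(X[:,2]>57)&(X[:,2]<65)),('tab',(abs(t)<25)&(S>140)&(S<180)&(X[:,2]>79)&(X[:,2]<88))]:
    print(n,m.sum(),np.percentile(S[m],[2,50,98]).round(1),np.median(X[m][:,2]).round(1))
E
```

```text
[548.5968584  179.79186114 231.12656555] [-0.81713158 -0.80025421  0.39551843] 10.95
pad 614 [115.4 127.2 138.7] 60.9
block 1391 [160.4 170.  179.1] 60.6
tab 539 [152.8 156.7 160.5] 82.2
```

View pics/w5.png

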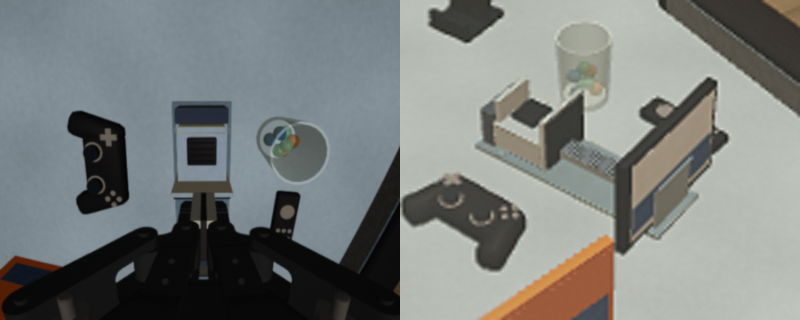

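The jaw is home: the tab's rear face measures 160.5 mm and the end block's face 160.4 mm. The pad is up at 60.9 mm, the same height as before, and the case is still standing.

```bash
python3 -c "
from h import *
print(finish_job())"
```

```text
the job is handed in; nothing more can be done
None
```

The jaw is fully home against the end block, the release pad has sprung back up, the game case is still standing in its clip, the arm is clear, and the job is handed in (no verdict was returned).

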